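# Put away the heavy tin

### The arm

A 6-joint arm with a two-finger parallel gripper is mounted at the origin on the work surface. World frame = base frame: x ahead of the robot, y to its left, z up, the work surface at z = 0. Lengths are in m, angles in rad, forces in N, time in s.
With the tool pointing down it reaches from about 0.275 to 0.75 m from the base axis. Payload 10.2 kg.
Tool frame: the origin (TCP) lies midway between the tips of the shut fingers; the grasp point (between the pads) lies 19 mm behind it; z points along the fingers, y is the line along which they close (so a half turn about z gives the same grasp; the last joint's range is limited). The gripper opens to 85 mm and grips with 20 to 120 N. Pads are 22 mm wide; open, the fingers measure 114 mm over their backs; the gripper's body (76 mm by 85 mm) begins 54 mm behind the grasp point. The pads swing forward as they close: fully open they stand 13 mm farther back than shut.
Start: joints at [-1.509, 0.313, 1.498, -0, 1.331, -0.223], TCP at [0.147, -0.504, 0.197] pointing down, gripper open.
Joint ranges: [-2.94, 2.94], [-0.97, 2.17], [0.19, 2.56], [-1.23, 4.37], [0.02, 3.11], [-2.88, 2.88]. Speed limits (rad/s): [2.39, 2.39, 3.01, 3.14, 3.14, 3.14].

### API

Orientations are given as a unit quaternion [x, y, z, w].
In Python, from cell import monitor, vision, job gives the robot as it stands.
- The arm moves only by the tool servo_tool, never from a script. Its argument "steps" is a list of rows, each a list of 3 entries, a list of its own where there are three numbers: the shift along the tool's x, y, z in m, then the turn, a rotation vector about the tool's x, y, z in degrees, then the closure, from -1 (fully open) to 1 (shut). In form: [[[tx, ty, tz], [wx, wy, wz], grip], ...]. A call has exactly 5 rows; each row shifts and turns the commanded pose from where the row before left it, along the tool's axes as they then stand; what a row does not reach is not made up. A row lasts 1/8 s, in which the tool goes at most 62.5 mm and 10.7 degrees, less where a joint would pass 70% of its speed; a pose out of reach is approached as far as the arm can. A call is refused whole if a number of a shift passes 0.0625 or a number of a turn 10.7, either way. A call with a gripper value outside its range is refused whole. The fingers move at their own pace and stop on an object; "force" is the grip in N (left out, the last holds). Time passes only in rows, so rows that do not move let the fingers close, or fill a call up. It gives the time, the measured TCP pose, the force, the opening and the grip force at its end, in the units of the state.
- monitor.observe(): the state, without advancing time (a new reading comes with each control period).
- vision.camera(name): name is "scene" or "top"; returns a dict with "frame" (400x640x3 uint8, blue, green, red), "depth" (400x640 float32, m along the optical axis (not along the pixel's ray), 0 where there is no reading), "mtx" (3x3 intrinsics, pixels), "xyz" and "orientation" of the camera in the world. Camera axes: x right, y up, looking along -z (the intrinsics and any distortion apply to the point x, -y, -z); pixel columns grow to the right and rows downward; lengths in m; the calibration is good to about 2 mm. A picture is of the moment at which its call begins.
- job.finish_job(): hands the job in; it is judged then, once.
The state is a dict: "time": time; "joint_positions": joint angles; "joint_vel": joint speeds; "tau": joint torques, N m; "tcp_pos": TCP position; "tcp_rot": TCP orientation; "wrist_force": force on the tool from outside, world axes, zero at the start; "moment": the same for the moment, N m; "width": finger opening in m; "grasp_force": force on a finger pad.
Only numpy, scipy, OpenCV 4.12 (cv2) and the standard library are available. Lean on these libraries where they do the work, as an engineer would, in place of code of your own. Each camera call takes 0.05 s, during which the arm holds its last target. There are 200 camera calls.

### The job

One of the three identical closed steel tins holds a spare steel burr set, the other two only light packing. Going from the robot's left to its right, lift each tin in turn a good 4 cm off the ledge for a moment to feel its weight and set it back upright where it stood (the last may stay in hand if it is the heavy one), then set the heavy tin gently upright in the wooden tray's compartment, the half that the sliding door covers at the start, let go and slide the door fully shut. Leave the light tins in their places, drop none, and do not disturb the cups, the saucer or the milk jug.

Things in the scene. Friction and masses are not known exactly. Their poses are not given: they have to be found in the camera images.
- tin_left: the left of three identical closed square steel tins in a row across the ledge, about 120 mm apart (left = +y, the robot's left): 56 x 56 mm, 50 mm tall, lid (seam 13 mm below the top) does not open. Origin: centre of its underside; z up, x and y square to its sides. Any one of the three holds a loose steel burr set, 0.45 to 0.65 kg in all; the other two weigh 0.13 to 0.2 kg. All look the same
- tin_middle: the middle of three identical closed square steel tins in a row across the ledge, about 120 mm apart (left = +y, the robot's left): 56 x 56 mm, 50 mm tall, lid (seam 13 mm below the top) does not open. Origin: centre of its underside; z up, x and y square to its sides. Any one of the three holds a loose steel burr set, 0.45 to 0.65 kg in all; the other two weigh 0.13 to 0.2 kg. All look the same
- tin_right: the right of three identical closed square steel tins in a row across the ledge, about 120 mm apart (left = +y, the robot's left): 56 x 56 mm, 50 mm tall, lid (seam 13 mm below the top) does not open. Origin: centre of its underside; z up, x and y square to its sides. Any one of the three holds a loose steel burr set, 0.45 to 0.65 kg in all; the other two weigh 0.13 to 0.2 kg. All look the same
- tray: wooden tray fixed to the ledge, 160 mm (its x) by 304 mm (its y), walls 66 mm high, guide strips to 76 mm along the long sides. Origin: centre of its underside, z up. A cross wall makes two open-topped halves, each 140 x 140 mm inside, 60 mm deep, floor 6 mm above the ledge. The half towards its +y is the compartment; the 146 mm wide door covers one half at a time
- stow (a point): centre of the compartment's floor, 74 mm from the tray's middle along the tray's +y, 6 mm above the ledge; axes as the tray's
- door (a joint): how far the tray's sliding wooden door (a flat 6 mm panel, top at 72 mm above the ledge) has been slid open along the tray's -y: 0 = fully shut over the compartment, 0.148 m = fully open at its end stop, over the other half. It starts 0 to 30 mm open, slides with about 1 N of friction and stays where it is left
- door_handle (a point): top centre of the door's handle, 98 mm above the ledge: a dark wooden bar at the middle of the door, 64 mm long along the tray's x, 14 mm thick along the tray's y, standing 26 mm above the door; moves with the door, axes as the tray's
- jug: bystander: steel milk jug, 82 mm wide, 100 mm tall, loop handle reaching 72 mm from its axis along its +y; origin at the centre of its underside
- saucer: bystander: white saucer, 116 mm across, 14 mm high; origin at the centre of its underside
- cup1: bystander: white demitasse cup, 58 mm across, 56 mm tall, standing in a slot of the chrome cup rack at the back left of the ledge (rack 150 x 222 mm, 51 mm high); origin at the centre of its underside
- cup2: bystander: a second cup like cup1, in another slot of the rack

How it is judged:
By the outcome, as a careful person would: the job done as asked, in the order asked, and still so for the second after the job is handed in, with the robot touching nothing.
It also fails if it takes over 72 s, if anything falls off the work surface, if the arm or the gripper's body presses on something with over 40 N, if the wrist force passes 120 N, or if a joint passes its speed limit or range.

## Working session

There is one attempt and no reset: what is moved stays moved. The work goes in short steps, Python scripts to look and compute and a tool call to move; the robot and the scene stay as the last step left them, time stands still between calls to the robot, and variables do not carry over. Pictures are saved under pics/ and viewed, at most 10 in all, crops included, and the job is handed in when it is done.

Besides the shell and the picture viewer there is one more tool, called after "Emit:" as name(argument=value, ...) on one line, values as JSON. servo_tool: Moves the arm, as the interface text tells. Its arguments: {"type":"object","properties":{"steps":{"type":"array","items":{"type":"array"}},"force":{"type":"number"}},"required":["steps"]}

```bash
mkdir -p pics; ls; cat > h.py <<'E'
import numpy as np, cv2
from scipy.spatial.transform import Rotation as R
from cell import monitor, vision, job
def cloud(c):
    d=c["depth"]; K=c["mtx"]; v,u=np.mgrid[:d.shape[0],:d.shape[1]]
    p=np.stack([(u-K[0,2])/K[0,0]*d,-(v-K[1,2])/K[1,1]*d,-d],-1)
    return p@R.from_quat(c["orientation"]).as_matrix().T+c["xyz"]
E
python3 - <<'E'
from h import *
s=monitor.observe();print({k:np.round(v,3) for k,v in s.items()})
for n in("top","scene"):
    c=vision.camera(n);cv2.imwrite(f"pics/{n}0.png",c["frame"]);P=cloud(c);np.savez(f"{n}0.npz",P=P,d=c["depth"],f=c["frame"])
    print(n,c["xyz"],c["orientation"],c["mtx"],[k for k in c])
E
```

```text
pics
{'time': np.float64(0.0), 'joint_positions': array([-1.509,  0.313,  1.498,  0.   ,  1.331, -0.223]), 'joint_vel': array([-0.001,  0.   ,  0.002, -0.001,  0.001, -0.001]), 'tau': array([-1.0000e-03, -4.1227e+01, -2.5974e+01, -0.0000e+00,  4.0000e-03,
       -0.0000e+00]), 'tcp_pos': array([ 0.147, -0.504,  0.196]), 'tcp_rot': array([ 0.99 ,  0.142,  0.   , -0.001]), 'wrist_force': array([-0.703,  0.567, -0.317]), 'moment': array([ 0.002, -0.035, -0.029]), 'grasp_force': np.float64(0.0), 'width': np.float64(0.085)}
top [0.36120181 0.08345724 0.81807198] [ 0.05376442 -0.079706   -0.69839136  0.70922905] [[388.66419338   0.         318.58339609]
 [  0.         388.66419338 197.0039127 ]
 [  0.           0.           1.        ]] ['frame', 'depth', 'mtx', 'xyz', 'orientation']
scene [1.11756127 0.36401232 0.71629867] [0.21177879 0.33642212 0.77293581 0.49450999] [[470.30192931   0.         317.4728135 ]
 [  0.         470.30192931 198.92503619]
 [  0.           0.           1.        ]] ['frame', 'depth', 'mtx', 'xyz', 'orientation']
```

View pics/top0.png

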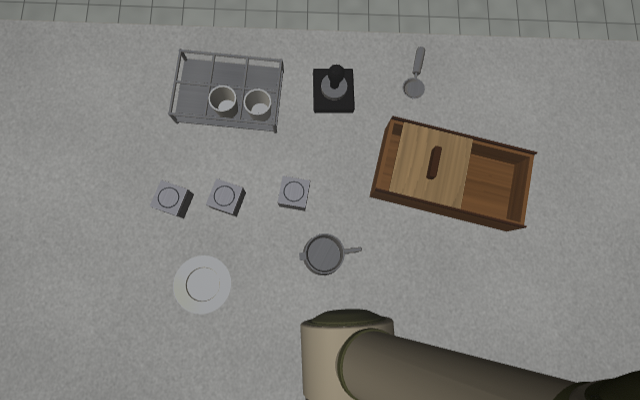

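View pics/scene0.png

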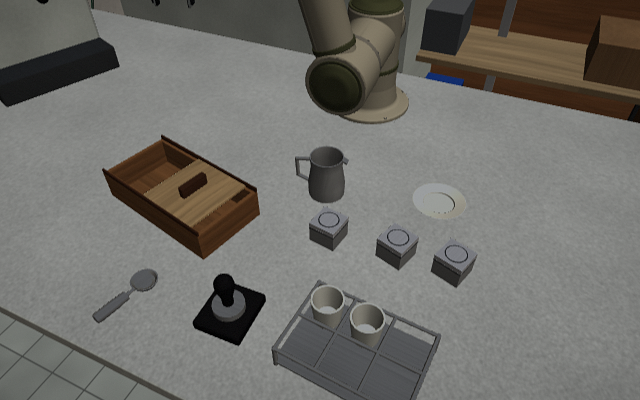

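The top view shows the tins at about (170,196), (226,195) and (294,192), and the jug at (324,255). The door handle is at (434,162), with the door slightly open and the compartment on the image's left (+y). Next I measure from the depth data.

```bash
python3 - <<'E'
from h import *
D=np.load("top0.npz");P=D["P"];d=D["d"]
def rect(m,nm):
    q=P[m][:,:2].astype(np.float32); r=cv2.minAreaRect(q); c=cv2.boxPoints(r)
    e=c[1]-c[0]; a=np.degrees(np.arctan2(e[1],e[0]))
    print(nm,len(q),"z",np.round(np.median(P[m][:,2]),4),"c",np.round(r[0],4),"size",np.round(r[1],4),"ang%90",round(a%90,1),'med',np.round(q.mean(0),4))
def box(u0,u1,v0,v1):
    m=np.zeros(d.shape,bool);m[v0:v1,u0:u1]=1;return m&(d>0)
z=P[...,2]
print("table",np.median(z[300:340,100:160]))
for n,b in dict(L=(145,197,175,222),M=(200,250,172,220),R=(270,318,170,215)).items():
    rect(box(*b)&(abs(z-.05)<.006),n)
rect(box(415,455,135,190)&(z>.088),"handle")
rect(box(370,500,110,230)&(abs(z-.0715)<.003),"door?")
rect(box(365,545,110,235)&(z>.04)&(z<.08),"tray")
rect(box(295,365,230,278)&(z>.02),"jug")
rect(box(165,240,250,320)&(z>.004),"saucer")
rect(box(165,290,45,135)&(z>.03),"rack")
rect(box(305,360,60,115)&(z>.01),"tamper")
print("jug z",z[box(295,365,230,278)].max(), "tamper",z[box(305,360,60,115)].max())
for u,v in [(394,120),(535,153),(523,228),(372,196),(404,122),(473,138),(460,208),(391,190)]: print(u,v,np.round(P[v-1:v+2,u-1:u+2].reshape(-1,3).mean(0),3))
E
```

```text
table -0.0005075840183316749
L 850 z 0.0499 c [0.5016 0.3548] size [0.0588 0.057 ] ang%90 71.7 med [0.5008 0.3537]
M 819 z 0.0498 c [0.5068 0.245 ] size [0.0576 0.0569] ang%90 71.8 med [0.5063 0.2447]
R 797 z 0.0498 c [0.5186 0.1069] size [0.0571 0.0573] ang%90 81.0 med [0.5181 0.1069]
handle 248 z 0.0966 c [ 0.5748 -0.1691] size [0.0141 0.0643] ang%90 76.3 med [ 0.5735 -0.168 ]
door? 5084 z 0.0712 c [ 0.5692 -0.1957] size [0.2523 0.1619] ang%90 76.5 med [ 0.5739 -0.1702]
tray 8048 z 0.0706 c [ 0.5629 -0.2208] size [0.3053 0.1623] ang%90 76.5 med [ 0.5663 -0.1982]
jug 656 z 0.0896 c [0.3885 0.0379] size [0.1055 0.0769] ang%90 68.3 med [0.3921 0.0431]
saucer 2326 z 0.0098 c [0.3356 0.287 ] size [0.1186 0.114 ] ang%90 10.9 med [0.3322 0.288 ]
rack 2642 z 0.0498 c [0.7429 0.2544] size [0.2233 0.1524] ang%90 85.6 med [0.7272 0.2438]
tamper 1779 z 0.0222 c [0.7578 0.0254] size [0.0999 0.0901] ang%90 2.1 med [0.7489 0.0268]
jug z 0.10298566622130645 tamper 0.1073085431733849
394 120 [ 0.67  -0.097  0.068]
535 153 [ 0.604 -0.383  0.074]
523 228 [ 0.453 -0.36   0.047]
372 196 [ 0.519 -0.058  0.016]
404 122 [ 0.665 -0.117  0.07 ]
473 138 [ 0.633 -0.258  0.073]
460 208 [ 0.489 -0.227  0.062]
391 190 [ 0.521 -0.086  0.071]
```

```bash
python3 -c "
import cv2
f=cv2.imread('pics/top0.png')
cv2.imwrite('pics/c1.png',cv2.resize(f[100:300,140:345],None,fx=2.9,fy=2.9,interpolation=2))"
```

```text
(no output)
```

View pics/c1.png

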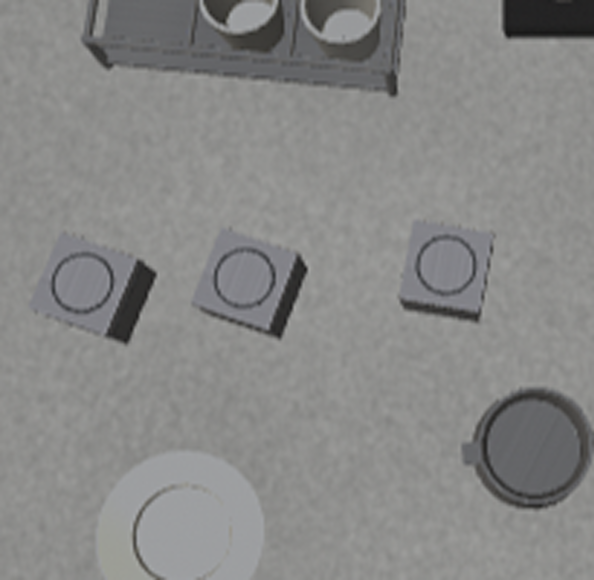

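```bash
cat >> h.py <<'E'
import math
def plan(wps, pose=None):
    """wps: (x,y,z,psi_deg,n_rows,grip); tool down, psi = heading of tool x. Prints calls of 5 rows."""
    s=monitor.observe()
    Rm=R.from_quat(s["tcp_rot"]); p=np.array(s["tcp_pos"])
    if pose is not None: p=np.array(pose[:3]);Rm=down(pose[3])
    rows=[]
    for x,y,z,psi,n,g in wps:
        tgt=np.array([x,y,z]);T=down(psi)
        for k in range(n,0,-1):
            t=np.round(Rm.inv().apply((tgt-p)/k),4 if n>3 else 4)
            w=np.round(np.degrees((Rm.inv()*T).as_rotvec())/k,1)
            assert np.linalg.norm(t)<.0625 and np.linalg.norm(w)<10.7,(t,w,(x,y,z))
            p=p+Rm.apply(t);Rm=Rm*R.from_rotvec(np.radians(w))
            rows.append([[float(a) for a in t],[float(a) for a in w],g])
    while len(rows)%5: rows.append([[0,0,0],[0,0,0],rows[-1][2]])
    for i in range(0,len(rows),5): print(str(rows[i:i+5]).replace(" ","").replace("0.0,","0,").replace("0.0]","0]"))
def down(psi):
    a=math.radians(psi); x=[math.cos(a),math.sin(a),0];y=[math.sin(a),-math.cos(a),0]
    return R.from_matrix(np.column_stack([x,y,[0,0,-1]]))
def st():
    s=monitor.observe();Rm=R.from_quat(s["tcp_rot"]).as_matrix()
    print(round(s["time"],2),np.round(s["tcp_pos"],4),"psi",round(math.degrees(math.atan2(Rm[1,0],Rm[0,0])),1),"tilt",round(math.degrees(math.acos(-Rm[2,2])),2),"F",np.round(s["wrist_force"],2),"w",round(s["width"],4),"g",round(s["grasp_force"],1),"q",np.round(s["joint_positions"],2))
E
python3 - <<'E'
from h import *
plan([(0.5748,-0.1691,0.16,-13.5,13,-1),(0.5748,-0.1691,0.16,-13.5,2,-1)])
E
```

```text
[[[0.0388,-0.0155,0.0028],[-0,-0,2.3],-1],[[0.0381,-0.017,0.0028],[-0,0,2.3],-1],[[0.0374,-0.0185,0.0028],[-0,0,2.3],-1],[[0.0366,-0.02,0.0028],[-0,0,2.3],-1],[[0.0358,-0.0215,0.0028],[-0,0,2.3],-1]]
[[[0.0349,-0.0229,0.0028],[-0,0,2.3],-1],[[0.034,-0.0242,0.0028],[-0,0,2.3],-1],[[0.033,-0.0256,0.0028],[-0,0,2.3],-1],[[0.0319,-0.0269,0.0028],[-0,0,2.3],-1],[[0.0308,-0.0282,0.0028],[-0,0,2.3],-1]]
[[[0.0297,-0.0294,0.0029],[-0,0,2.3],-1],[[0.0285,-0.0305,0.0028],[-0,0,2.3],-1],[[0.0272,-0.0316,0.0029],[-0.1,0,2.2],-1],[[-0,-0,-0],[0,0,0],-1],[[-0,-0,-0],[0,0,0],-1]]
```

Emit:
servo_tool(steps=[[[0.039,-0.016,0.003],[0,0,2.3],-1],[[0.038,-0.017,0.003],[0,0,2.3],-1],[[0.037,-0.018,0.003],[0,0,2.3],-1],[[0.037,-0.02,0.003],[0,0,2.3],-1],[[0.036,-0.022,0.003],[0,0,2.3],-1]])

```text
time: 0.72
tcp_pos: [0.3129, -0.3736, 0.1813]
tcp_rot: [0.999, 0.041, -0.0, -0.0]
wrist_force: [-0.6, 0.2, 0.5]
width: 0.0857
grasp_force: 0.0
```

Emit:
servo_tool(steps=[[[0.035,-0.023,0.003],[0,0,2.3],-1],[[0.034,-0.024,0.003],[0,0,2.3],-1],[[0.033,-0.026,0.003],[0,0,2.3],-1],[[0.032,-0.027,0.003],[0,0,2.3],-1],[[0.031,-0.028,0.003],[0,0,2.3],-1]])

```text
time: 1.35
tcp_pos: [0.4776, -0.2447, 0.1663]
tcp_rot: [0.998, -0.059, -0.0, -0.0]
wrist_force: [0.1, -0.6, 0.7]
width: 0.0854
grasp_force: 0.0
```

Emit:
servo_tool(steps=[[[0.03,-0.029,0.003],[0,0,2.3],-1],[[0.028,-0.03,0.003],[0,0,2.3],-1],[[0.027,-0.031,0.002],[0,0,2.2],-1],[[0,0,0],[0,0,0],-1],[[0,0,0],[0,0,0],-1]])

```text
time: 1.98
tcp_pos: [0.5744, -0.1703, 0.1583]
tcp_rot: [0.993, -0.117, -0.0, -0.0]
wrist_force: [0.1, -0.5, 0.4]
width: 0.0849
grasp_force: 0.0
```

```bash
python3 - <<'E'
from h import *
st()
plan([(0.5748,-0.1691,0.077,-13.5,4,-1)])
E
```

```text
1.98 [ 0.5744 -0.1703  0.1583] psi -13.5 tilt 0.05 F [ 0.05 -0.45  0.41] w 0.0849 g 0.0 q [-0.48  0.51  1.32 -0.    1.32  1.32]
[[[0.0001,-0.0003,0.0203],[0,0,0],-1],[[0,-0.0003,0.0203],[0,0,0],-1],[[0.0001,-0.0003,0.0204],[0,0,0],-1],[[0,-0.0004,0.0203],[0,0,0],-1],[[0,0,0],[0,0,0],-1]]
```

Accurate tracking. I descend, grip the handle and slide the door 0.126 m along tool +y (tray −y).

Emit:
servo_tool(steps=[[[0,-0.001,0.02],[0,0,0],-1],[[0,0,0.02],[0,0,0],-1],[[0,0,0.02],[0,0,0],-1],[[0,0,0.016],[0,0,0],-1],[[0,0,0.005],[0,0,0],-1]], force=30)

```text
time: 2.6
tcp_pos: [0.5744, -0.1695, 0.0769]
tcp_rot: [0.993, -0.118, -0.001, -0.0]
wrist_force: [-0.3, 0.5, 0.0]
width: 0.0853
grasp_force: 0.0
```

Emit:
servo_tool(steps=[[[0,0,0],[0,0,0],1],[[0,0,0],[0,0,0],1],[[0,0,0],[0,0,0],1],[[0,0,0],[0,0,0],1],[[0,0,0],[0,0,0],1]], force=30)

```text
time: 3.22
tcp_pos: [0.5751, -0.1692, 0.0778]
tcp_rot: [0.993, -0.117, 0.0, 0.0]
wrist_force: [-0.4, 0.1, 0.0]
width: 0.0002
grasp_force: 0.0
```

```bash
python3 - <<'E'
from h import *
st()
E
```

```text
3.23 [ 0.5751 -0.1692  0.0778] psi -13.5 tilt 0.01 F [-0.44  0.13  0.04] w 0.0002 g 0.0 q [-0.48  0.58  1.41  0.    1.14  1.32]
```

```bash
python3 - <<'E'
from h import *
a=vision.camera("top");b=vision.camera("scene")
cv2.imwrite("pics/g1.png",np.hstack([cv2.resize(a["frame"][90:260,340:560],None,fx=2,fy=2),cv2.resize(b["frame"][90:260,80:280],None,fx=1.8,fy=2)]))
E
```

```text
(no output)
```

View pics/g1.png

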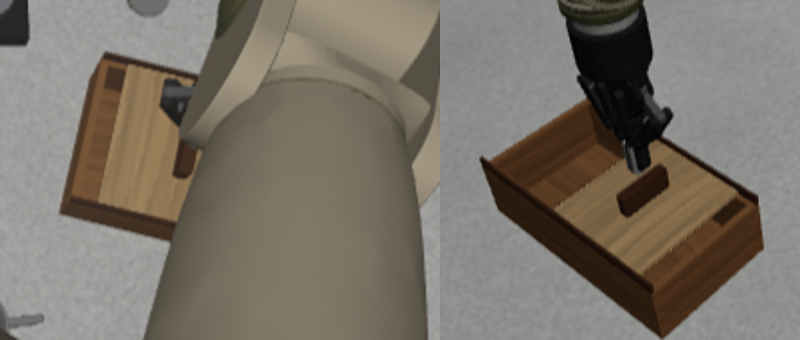

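The picture shows the shut fingers clear of the handle, with the tip about 10 px above and behind it in the scene view. I compare the reported TCP with where the cameras see the tip.

```bash
python3 - <<'E'
from h import *
s=monitor.observe()
for n in("scene","top"):
    c=vision.camera(n);P=cloud(c);K=c["mtx"]
    np.savez(f"{n}1.npz",P=P,d=c["depth"],f=c["frame"])
    def pr(X):
        q=R.from_quat(c["orientation"]).inv().apply(np.array(X)-c["xyz"]);return K[0,2]+K[0,0]*q[0]/-q[2],K[1,2]+K[1,1]*-q[1]/-q[2]
    print(n,"TCP px",np.round(pr(s["tcp_pos"]),1),"handle top px",np.round(pr([.5748,-.1691,.098]),1))
    if n=="scene":
        f=c["frame"][110:210,140:250]; cv2.imwrite("pics/g2.png",cv2.resize(f,None,fx=6,fy=6,interpolation=2)[:600])
        for v in range(150,200,4): print(v,[tuple(np.round(P[v,u]*1000).astype(int)) for u in (184,188,192,196,200)])
    m=(P[...,2]>.085)&(P[...,2]<.105)&(c["depth"]>0)&(abs(P[...,0]-.575)<.06)&(abs(P[...,1]+.17)<.06)
    print(n,"pts .085-.105:",m.sum(),P[m].min(0),P[m].max(0),P[m].mean(0))
E
```

```text
scene TCP px [194.3 187.5] handle top px [192.5 179.9]
150 [(np.int64(590), np.int64(-157), np.int64(188)), (np.int64(582), np.int64(-155), np.int64(183)), (np.int64(597), np.int64(-131), np.int64(200)), (np.int64(598), np.int64(-121), np.int64(204)), (np.int64(596), np.int64(-113), np.int64(206))]
154 [(np.int64(593), np.int64(-157), np.int64(180)), (np.int64(570), np.int64(-169), np.int64(160)), (np.int64(598), np.int64(-132), np.int64(192)), (np.int64(599), np.int64(-121), np.int64(196)), (np.int64(596), np.int64(-115), np.int64(196))]
158 [(np.int64(587), np.int64(-165), np.int64(164)), (np.int64(584), np.int64(-158), np.int64(164)), (np.int64(595), np.int64(-138), np.int64(178)), (np.int64(596), np.int64(-127), np.int64(183)), (np.int64(573), np.int64(-138), np.int64(163))]
162 [(np.int64(589), np.int64(-165), np.int64(156)), (np.int64(583), np.int64(-161), np.int64(152)), (np.int64(594), np.int64(-141), np.int64(167)), (np.int64(501), np.int64(-219), np.int64(74)), (np.int64(497), np.int64(-211), np.int64(73))]
166 [(np.int64(587), np.int64(-170), np.int64(142)), (np.int64(584)
[... 1735 characters left out ...]
(590), np.int64(-165), np.int64(74)), (np.int64(585), np.int64(-159), np.int64(72)), (np.int64(584), np.int64(-150), np.int64(74))]
198 [(np.int64(606), np.int64(-173), np.int64(73)), (np.int64(603), np.int64(-165), np.int64(74)), (np.int64(599), np.int64(-158), np.int64(73)), (np.int64(597), np.int64(-150), np.int64(75)), (np.int64(592), np.int64(-144), np.int64(72))]
scene pts .085-.105: 293 [ 0.5469874  -0.18209586  0.08506321] [ 0.61011201 -0.15526259  0.10242145] [ 0.58055572 -0.16656477  0.09553422]
top TCP px [432.2 163.7] handle top px [435.6 161. ]
top pts .085-.105: 128 [ 0.54291539 -0.1744651   0.08501093] [ 0.57723931 -0.15573894  0.1001974 ] [ 0.55694371 -0.16342159  0.09506286]
```

View pics/g2.png

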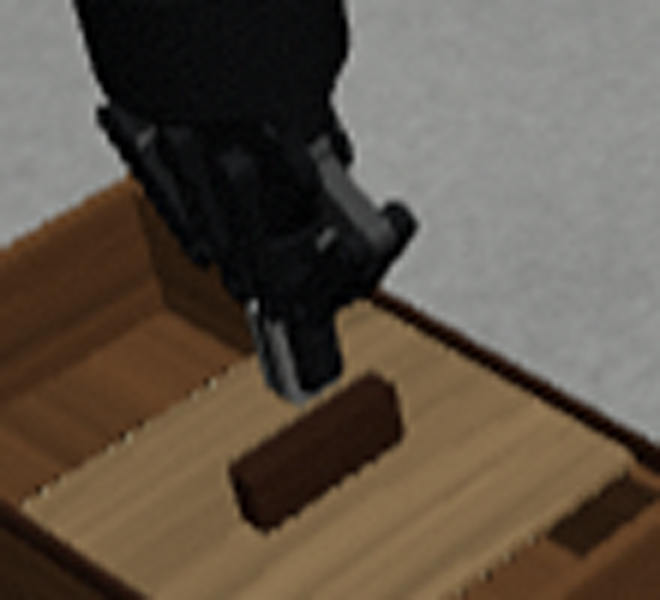

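The shut fingertips really sit at z≈0.115–0.12 while the TCP reads 0.078, so the tool offset needs measuring. I take the gripper tip's extents from the scene cloud.

```bash
python3 - <<'E'
from h import *
for n in ("scene","top"):
    D=np.load(n+"1.npz");P=D["P"];d=D["d"]
    T=down(-13.5).as_matrix(); o=monitor.observe()["tcp_pos"]
    q=(P-o)@T   # tool coordinates
    m=(d>0)&(abs(q[...,0])<.06)&(abs(q[...,1])<.07)&(P[...,2]>.104)&(P[...,2]<.30)
    for z0 in np.arange(.104,.24,.008):
        k=m&(P[...,2]>=z0)&(P[...,2]<z0+.008)
        if k.sum()>2: print(n,round(z0,3),k.sum(),"tx",np.round(np.percentile(q[k][:,0],[3,97])*1e3),"ty",np.round(np.percentile(q[k][:,1],[3,97])*1e3))
E
```

```text
scene 0.112 13 tx [-4. 11.] ty [-9.  7.]
scene 0.12 32 tx [-4. 11.] ty [-14.   4.]
scene 0.128 47 tx [-6. 12.] ty [-14.   6.]
scene 0.136 50 tx [-7. 12.] ty [-14.   7.]
scene 0.144 27 tx [-5. 12.] ty [-14.   7.]
scene 0.152 27 tx [ 3. 13.] ty [-17.  11.]
scene 0.16 93 tx [-9. 14.] ty [-32.  30.]
scene 0.168 68 tx [-7. 13.] ty [-40.  39.]
scene 0.176 112 tx [-8. 17.] ty [-46.  43.]
scene 0.184 108 tx [-7. 18.] ty [-53.  47.]
scene 0.192 121 tx [-6. 18.] ty [-59.  53.]
scene 0.2 188 tx [-9. 18.] ty [-61.  56.]
scene 0.208 150 tx [-6. 20.] ty [-58.  52.]
scene 0.216 143 tx [-5. 20.] ty [-45.  13.]
scene 0.224 82 tx [-8. 12.] ty [-42.  -8.]
scene 0.232 53 tx [-7. 11.] ty [-38. -22.]
top 0.112 3 tx [-13. -11.] ty [-5. -2.]
top 0.16 5 tx [-14. -13.] ty [-36. -31.]
top 0.168 6 tx [-14. -13.] ty [-40. -34.]
top 0.176 13 tx [-14.  -6.] ty [-46. -34.]
top 0.184 25 tx [-14.  -7.] ty [-56. -36.]
top 0.192 43 tx [-15.  10.] ty [-61. -38.]
top 0.2 118 tx [-14.   9.] ty [-60. -42.]
top 0.208 44 tx [-6.  2.] ty [-52. -41.]
top 0.216 11 tx [-6.  6.] ty [-42. -40.]
```

The lateral offset is under 2 mm, but the true tip is about 37 mm above the reported TCP. I open, go 35 mm lower and close, watching the force.

Emit:
servo_tool(steps=[[[0,0,0],[0,0,0],-1],[[0,0,0],[0,0,0],-1],[[0,0,0],[0,0,0],-1],[[0,0,0],[0,0,0],-1],[[0,0,0],[0,0,0],-1]])

```text
time: 4.05
tcp_pos: [0.5751, -0.1691, 0.0777]
tcp_rot: [0.993, -0.117, 0.0, 0.0]
wrist_force: [-0.2, 0.2, -0.0]
width: 0.0857
grasp_force: 0.0
```

Emit:
servo_tool(steps=[[[0,0,0.007],[0,0,0],-1],[[0,0,0.007],[0,0,0],-1],[[0,0,0.007],[0,0,0],-1],[[0,0,0.007],[0,0,0],-1],[[0,0,0.007],[0,0,0],-1]])

```text
time: 4.68
tcp_pos: [0.575, -0.1691, 0.0421]
tcp_rot: [0.993, -0.117, -0.0, -0.0]
wrist_force: [0.2, 0.1, 0.3]
width: 0.0853
grasp_force: 0.0
```

Emit:
servo_tool(steps=[[[0,0,0],[0,0,0],1],[[0,0,0],[0,0,0],1],[[0,0,0],[0,0,0],1],[[0,0,0],[0,0,0],1],[[0,0,0],[0,0,0],1]])

```text
time: 5.3
tcp_pos: [0.5751, -0.1692, 0.043]
tcp_rot: [0.993, -0.117, 0.0, 0.0]
wrist_force: [-1.3, 0.1, 2.7]
width: 0.0131
grasp_force: 34.0
```

```bash
python3 - <<'E'
from h import *
st()
c=vision.camera("scene");P=cloud(c)
f=c["frame"][110:210,140:250]; cv2.imwrite("pics/g3.png",cv2.resize(f,None,fx=4,fy=4,interpolation=2))
E
```

```text
5.3 [ 0.5751 -0.1692  0.043 ] psi -13.5 tilt 0.03 F [-1.27  0.08  2.67] w 0.0131 g 34.0 q [-0.48  0.63  1.44 -0.    1.07  1.32]
```

View pics/g3.png

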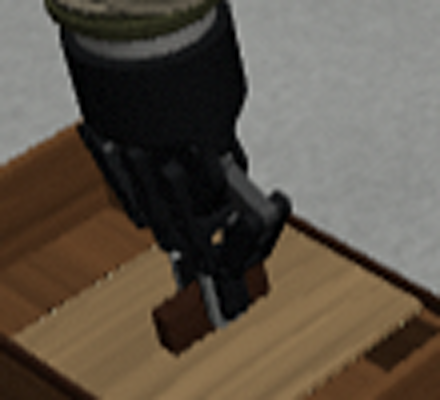

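The handle is now gripped (width 13 mm, tips just above the door). I slide it open.

Emit:
servo_tool(steps=[[[0,0.01,0],[0,0,0],1],[[0,0.02,0],[0,0,0],1],[[0,0.025,0],[0,0,0],1],[[0,0.025,0],[0,0,0],1],[[0,0.02,0],[0,0,0],1]])

```text
time: 5.98
tcp_pos: [0.5515, -0.2687, 0.043]
tcp_rot: [0.993, -0.118, 0.001, 0.0]
wrist_force: [3.8, 0.9, 4.1]
width: 0.0132
grasp_force: 34.2
```

Emit:
servo_tool(steps=[[[0,0.015,0],[0,0,0],1],[[0,0.008,0],[0,0,0],1],[[0,0.002,0],[0,0,0],1],[[0,0,0],[0,0,0],1],[[0,0,0],[0,0,0],1]])

```text
time: 6.6
tcp_pos: [0.5462, -0.291, 0.043]
tcp_rot: [0.993, -0.117, 0.0, 0.0]
wrist_force: [2.4, -0.9, 5.5]
width: 0.0134
grasp_force: 34.4
```

```bash
python3 - <<'E'
from h import *
plan([(0.5462,-.291,.043,-13.5,4,-1),(0.5462,-.291,.120,-13.5,2,-1),(0.5012,.354,.08,-18.3,14,-1)])
E
```

```text
[[[0,0,-0],[0,-0,0],-1],[[0,0,-0],[0,-0,0],-1],[[0,0,-0],[0,-0,0],-1],[[0,0,-0],[0,-0.1,0],-1],[[-0,0,-0.0385],[0,0,0],-1]]
[[[-0,0.0001,-0.0385],[0,0,0],-1],[[-0.0139,-0.0441,0.0028],[0,0,0.3],-1],[[-0.0141,-0.044,0.0028],[0,0,0.3],-1],[[-0.0143,-0.0439,0.0028],[0,0,0.4],-1],[[-0.0146,-0.0438,0.0028],[0,0,0.3],-1]]
[[[-0.0149,-0.0437,0.0028],[0,0,0.4],-1],[[-0.0152,-0.0436,0.0029],[0,0,0.3],-1],[[-0.0154,-0.0436,0.0028],[0,0,0.4],-1],[[-0.0157,-0.0434,0.0029],[0,0,0.3],-1],[[-0.0159,-0.0434,0.0028],[0,0,0.4],-1]]
[[[-0.0162,-0.0432,0.0029],[0,0,0.3],-1],[[-0.0164,-0.0432,0.0028],[0,0,0.4],-1],[[-0.0167,-0.043,0.0029],[0,0,0.3],-1],[[-0.017,-0.043,0.0028],[0,0,0.4],-1],[[-0.0172,-0.0428,0.0029],[0,0,0.3],-1]]
```

Emit:
servo_tool(steps=[[[0,0,0],[0,0,0],-1],[[0,0,0],[0,0,0],-1],[[0,0,0],[0,0,0],-1],[[0,0,0],[0,0,0],-1],[[0,0,-0.038],[0,0,0],-1]])

```text
time: 7.22
tcp_pos: [0.5445, -0.2897, 0.0785]
tcp_rot: [0.993, -0.117, -0.003, -0.002]
wrist_force: [-0.8, 0.5, 0.2]
width: 0.0854
grasp_force: 0.0
```

Emit:
servo_tool(steps=[[[0,0,-0.039],[0,0,0],-1],[[-0.014,-0.044,0.003],[0,0,0.3],-1],[[-0.014,-0.044,0.003],[0,0,0.3],-1],[[-0.014,-0.044,0.003],[0,0,0.4],-1],[[-0.015,-0.044,0.003],[0,0,0.3],-1]])

```text
time: 7.85
tcp_pos: [0.5327, -0.1047, 0.1077]
tcp_rot: [0.992, -0.129, 0.0, -0.0]
wrist_force: [0.2, 0.1, -0.3]
width: 0.0853
grasp_force: 0.0
```

Emit:
servo_tool(steps=[[[-0.015,-0.044,0.003],[0,0,0.4],-1],[[-0.015,-0.044,0.003],[0,0,0.3],-1],[[-0.015,-0.044,0.003],[0,0,0.4],-1],[[-0.016,-0.043,0.003],[0,0,0.3],-1],[[-0.016,-0.043,0.003],[0,0,0.4],-1]])

```text
time: 8.48
tcp_pos: [0.5168, 0.126, 0.0927]
tcp_rot: [0.99, -0.144, 0.0, -0.0]
wrist_force: [-0.2, -0.3, 0.2]
width: 0.0852
grasp_force: 0.0
```

Emit:
servo_tool(steps=[[[-0.016,-0.043,0.003],[0,0,0.3],-1],[[-0.016,-0.043,0.003],[0,0,0.4],-1],[[-0.017,-0.043,0.003],[0,0,0.3],-1],[[-0.017,-0.043,0.002],[0,0,0.4],-1],[[-0.017,-0.043,0.002],[0,0,0.3],-1]])

```text
time: 9.1
tcp_pos: [0.5013, 0.356, 0.0797]
tcp_rot: [0.987, -0.159, 0.0, 0.0]
wrist_force: [0.2, -0.4, -1.6]
width: 0.0851
grasp_force: 0.0
```

Emit:
servo_tool(steps=[[[0,0,0],[0,0,0],-1],[[0,0,0],[0,0,0],-1],[[0,0,0],[0,0,0],-1],[[0,0,0],[0,0,0],-1],[[0,0,0],[0,0,0],-1]])

```text
time: 9.72
tcp_pos: [0.5018, 0.354, 0.0798]
tcp_rot: [0.987, -0.159, 0.0, -0.0]
wrist_force: [0.8, 0.1, -0.3]
width: 0.0853
grasp_force: 0.0
```

```bash
python3 - <<'E'
from h import *
st()
b=vision.camera("scene");P=cloud(b);d=b["depth"];a=vision.camera("top")
T=down(-18.3).as_matrix(); o=monitor.observe()["tcp_pos"];q=(P-o)@T
m=(d>0)&(abs(q[...,0])<.06)&(abs(q[...,1])<.07)&(P[...,2]>.06)&(P[...,2]<.30)
for z0 in np.arange(.06,.24,.008):
    k=m&(P[...,2]>=z0)&(P[...,2]<z0+.008)
    if k.sum()>2: print(round(z0,3),k.sum(),"tx",np.round(np.percentile(q[k][:,0],[3,97])*1e3),"ty",np.round(np.percentile(q[k][:,1],[3,97])*1e3))
cv2.imwrite("pics/t1.png",np.hstack([cv2.resize(b["frame"][60:320,280:540],(390,390)),cv2.resize(a["frame"][40:300,110:370],(390,390))]))
plan([(0.5012,.354,-.025,-18.3,5,-1)])
E
```

```text
9.72 [0.5018 0.354  0.0798] psi -18.3 tilt 0.01 F [ 0.76  0.07 -0.27] w 0.0853 g 0.0 q [ 0.42  0.61  1.36 -0.    1.17  2.31]
0.124 3 tx [-8. -4.] ty [43. 44.]
0.132 53 tx [-8. 12.] ty [-52.  55.]
0.14 74 tx [-7. 13.] ty [-55.  56.]
0.148 79 tx [-8. 12.] ty [-55.  56.]
0.156 78 tx [-7. 12.] ty [-55.  56.]
0.164 56 tx [-2. 13.] ty [-55.  56.]
0.172 134 tx [-8. 15.] ty [-65.  65.]
0.18 255 tx [-9. 14.] ty [-68.  67.]
0.188 266 tx [-12.  18.] ty [-68.  65.]
0.196 267 tx [-11.  19.] ty [-67.  66.]
0.204 217 tx [-4. 20.] ty [-70.  66.]
0.212 312 tx [-1. 21.] ty [-69.  66.]
0.22 370 tx [-1. 20.] ty [-68.  64.]
0.228 411 tx [-10.  13.] ty [-66.  66.]
0.236 35 tx [-3. 12.] ty [-38. -27.]
[[[-0.0001,0.0001,0.021],[-0,-0,-0],-1],[[-0.0001,0.0001,0.0209],[-0,-0,-0],-1],[[-0.0001,0.0001,0.021],[-0,-0,-0],-1],[[-0.0001,0.0001,0.0209],[-0,-0,-0],-1],[[-0,0,0.021],[-0,-0,-0],-1]]
```

View pics/t1.png

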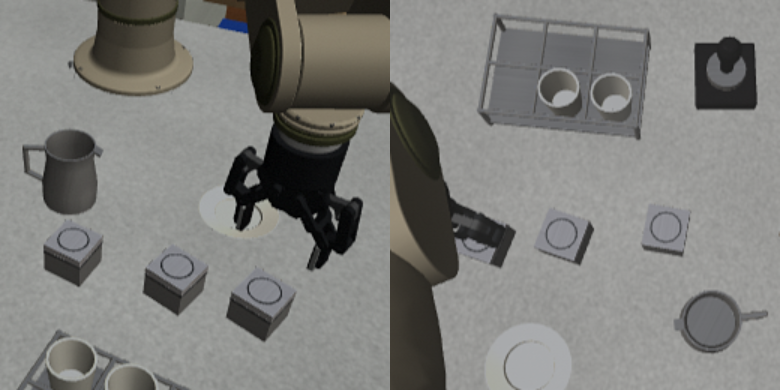

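The open fingertips straddle the left tin (right pane, around (480,235)), and the offset is a constant 38 mm. I descend, grip and lift.

Emit:
servo_tool(steps=[[[0,0,0.024],[0,0,0],-1],[[0,0,0.024],[0,0,0],-1],[[0,0,0.024],[0,0,0],-1],[[0,0,0.02],[0,0,0],-1],[[0,0,0.012],[0,0,0],-1]], force=40)

```text
time: 10.45
tcp_pos: [0.5013, 0.3543, -0.0252]
tcp_rot: [0.987, -0.159, -0.0, 0.0]
wrist_force: [0.1, 0.7, 0.2]
width: 0.0857
grasp_force: 0.0
```

Emit:
servo_tool(steps=[[[0,0,0],[0,0,0],-1],[[0,0,0],[0,0,0],1],[[0,0,0],[0,0,0],1],[[0,0,0],[0,0,0],1],[[0,0,0],[0,0,0],1]])

```text
time: 11.08
tcp_pos: [0.5025, 0.3551, -0.0231]
tcp_rot: [0.987, -0.159, 0.001, -0.001]
wrist_force: [1.5, 3.4, 6.0]
width: 0.0556
grasp_force: 45.2
```

```bash
python3 - <<'E'
from h import *
st()
E
```

```text
11.07 [ 0.5025  0.3551 -0.0231] psi -18.3 tilt 0.16 F [1.52 3.44 6.02] w 0.0556 g 45.2 q [0.42 0.75 1.43 0.   0.97 2.31]
```

Emit:
servo_tool(steps=[[[0,0,-0.01],[0,0,0],1],[[0,0,-0.02],[0,0,0],1],[[0,0,-0.02],[0,0,0],1],[[0,0,-0.01],[0,0,0],1],[[0,0,0],[0,0,0],1]])

```text
time: 11.7
tcp_pos: [0.5015, 0.3543, 0.0358]
tcp_rot: [0.987, -0.159, -0.0, 0.0]
wrist_force: [0.8, -0.4, -5.3]
width: 0.0553
grasp_force: 44.4
```

Emit:
servo_tool(steps=[[[0,0,0],[0,0,0],1],[[0,0,0],[0,0,0],1],[[0,0,0],[0,0,0],1],[[0,0,0],[0,0,0],1],[[0,0,0],[0,0,0],1]])

```text
time: 12.32
tcp_pos: [0.5016, 0.3545, 0.0356]
tcp_rot: [0.987, -0.159, -0.0, 0.0]
wrist_force: [-0.5, -0.2, -5.7]
width: 0.0553
grasp_force: 44.4
```

```bash
python3 - <<'E'
from h import *
st()
c=vision.camera("scene");P=cloud(c);z=P[...,2]
m=(c["depth"]>0)&(abs(P[...,0]-.51)<.05)&(abs(P[...,1]-.355)<.05)
print(np.histogram(z[m],bins=np.arange(-.01,.13,.01)))
st()
E
```

```text
12.32 [0.5016 0.3545 0.0356] psi -18.3 tilt 0.01 F [-0.49 -0.18 -5.68] w 0.0553 g 44.4 q [0.42 0.66 1.4  0.   1.08 2.31]
(array([  58, 1941,    0,    0,    0,    0,    2,  123,  136,  172,  184,
        238,  683,  172]), array([-0.01,  0.  ,  0.01,  0.02,  0.03,  0.04,  0.05,  0.06,  0.07,
        0.08,  0.09,  0.1 ,  0.11,  0.12,  0.13]))
12.38 [0.5016 0.3545 0.0357] psi -18.3 tilt 0.0 F [-0.87 -1.19 -5.22] w 0.0554 g 44.4 q [0.42 0.66 1.4  0.   1.08 2.31]
```

The left tin weighs about 5.5 N, so it is the heavy one. The task still asks for the others to be felt in turn, so I set it back.

Emit:
servo_tool(steps=[[[0,0,0.015],[0,0,0],1],[[0,0,0.02],[0,0,0],1],[[0,0,0.015],[0,0,0],1],[[0,0,0.006],[0,0,0],1],[[0,0,0.003],[0,0,0],1]])

```text
time: 13.0
tcp_pos: [0.5015, 0.3544, -0.0231]
tcp_rot: [0.987, -0.159, -0.0, 0.0]
wrist_force: [-8.9, -3.6, 13.2]
width: 0.0554
grasp_force: 46.5
```

Emit:
servo_tool(steps=[[[0,0,0.001],[0,0,0],1],[[0,0,0],[0,0,0],1],[[0,0,0],[0,0,0],-0.7],[[0,0,0],[0,0,0],-0.7],[[0,0,0],[0,0,0],-0.7]])

```text
time: 13.62
tcp_pos: [0.502, 0.3546, -0.0239]
tcp_rot: [0.987, -0.159, 0.0, -0.0]
wrist_force: [0.8, 0.2, 0.1]
width: 0.0728
grasp_force: 0.0
```

```bash
python3 - <<'E'
from h import *
st()
plan([(.5016,.3545,.055,-18.3,3,-.7),(0.5066,.2449,.055,-18.3,4,-1),(0.5066,.2449,.055,-18.3,3,-1)])
E
```

```text
13.62 [ 0.502   0.3546 -0.0239] psi -18.3 tilt 0.06 F [0.76 0.23 0.08] w 0.0728 g 0.0 q [0.42 0.75 1.43 0.   0.97 2.31]
[[[-0.0001,0.0001,-0.0263],[-0,-0,0],-0.7],[[-0.0001,0,-0.0263],[-0,-0,0],-0.7],[[-0.0001,0.0001,-0.0263],[-0,-0,0],-0.7],[[0.0098,0.0256,-0],[-0,-0,0],-1],[[0.0098,0.0256,-0],[-0,-0,0],-1]]
[[[0.0098,0.0256,-0],[-0,-0,0],-1],[[0.0098,0.0257,-0.0001],[-0,-0,0],-1],[[-0,-0,0],[-0,-0,0],-1],[[-0,-0,0],[-0,-0,0],-1],[[-0,-0,0],[-0,-0,0],-1]]
```

Emit:
servo_tool(steps=[[[0,0,-0.02],[0,0,0],-0.7],[[0,0,-0.03],[0,0,0],-0.7],[[0,0,-0.029],[0,0,0],-0.7],[[0.01,0.026,0],[0,0,0],-1],[[0.01,0.026,0],[0,0,0],-1]])

```text
time: 14.25
tcp_pos: [0.5048, 0.2985, 0.0566]
tcp_rot: [0.987, -0.159, 0.001, -0.001]
wrist_force: [-0.2, 0.9, 0.2]
width: 0.0851
grasp_force: 0.0
```

Emit:
servo_tool(steps=[[[0.01,0.026,0],[0,0,0],-1],[[0.009,0.025,0],[0,0,0],-1],[[0,0,0],[0,0,0],-1],[[0,0,0],[0,0,0],-1],[[0,0,0],[0,0,0],-1]])

```text
time: 14.88
tcp_pos: [0.5063, 0.2452, 0.055]
tcp_rot: [0.987, -0.158, 0.0, -0.0]
wrist_force: [0.1, -0.0, -0.9]
width: 0.0854
grasp_force: 0.0
```

```bash
python3 - <<'E'
from h import *
st()
c=vision.camera("scene");P=cloud(c);d=c["depth"]
plan([(0.5066,.2449,-.024,-18.3,5,-1)])
for n,(x,y) in dict(L=(.5012,.354),R=(.5184,.107)).items():
    m=(d>0)&(abs(P[...,0]-x)<.05)&(abs(P[...,1]-y)<.045)&(abs(P[...,2]-.05)<.005)
    r=cv2.minAreaRect(P[m][:,:2].astype(np.float32));print(n,m.sum(),np.round(np.median(P[m][:,2]),4),r)
E
```

```text
14.88 [0.5063 0.2452 0.055 ] psi -18.2 tilt 0.03 F [ 0.06 -0.01 -0.89] w 0.0854 g 0.0 q [0.24 0.54 1.55 0.   1.05 2.13]
[[[0.0001,0,0.0158],[-0,-0,0],-1],[[0.0001,0,0.0158],[-0,-0,0],-1],[[0.0001,0.0001,0.0157],[-0,-0,0],-1],[[0,0,0.0158],[-0,-0,0],-1],[[0.0001,0.0001,0.0157],[-0,-0,0.1],-1]]
L 820 0.0526 ((0.5026884078979492, 0.35374215245246887), (0.05772892013192177, 0.06054992601275444), 70.96243286132812)
R 667 0.0524 ((0.5205622911453247, 0.10659456253051758), (0.05927643924951553, 0.060617249459028244), 79.2960205078125)
```

Left tin is back upright in its place. Now the middle tin.

Emit:
servo_tool(steps=[[[0,0,0.018],[0,0,0],-1],[[0,0,0.022],[0,0,0],-1],[[0,0,0.02],[0,0,0],-1],[[0,0,0.012],[0,0,0],-1],[[0,0,0.006],[0,0,0],-1]])

```text
time: 15.55
tcp_pos: [0.5062, 0.2447, -0.0237]
tcp_rot: [0.987, -0.159, -0.0, 0.0]
wrist_force: [0.4, -0.9, -0.3]
width: 0.0851
grasp_force: 0.0
```

Emit:
servo_tool(steps=[[[0,0,0],[0,0,0],-1],[[0,0,0],[0,0,0],1],[[0,0,0],[0,0,0],1],[[0,0,0],[0,0,0],1],[[0,0,0],[0,0,0],1]])

```text
time: 16.18
tcp_pos: [0.507, 0.2447, -0.0225]
tcp_rot: [0.987, -0.159, 0.001, -0.0]
wrist_force: [0.1, -0.3, 6.1]
width: 0.0556
grasp_force: 43.6
```

Emit:
servo_tool(steps=[[[0,0,-0.01],[0,0,0],1],[[0,0,-0.02],[0,0,0],1],[[0,0,-0.02],[0,0,0],1],[[0,0,-0.01],[0,0,0],1],[[0,0,0],[0,0,0],1]])

```text
time: 16.8
tcp_pos: [0.5065, 0.2444, 0.0371]
tcp_rot: [0.987, -0.159, 0.0, -0.0]
wrist_force: [1.2, -0.8, -2.2]
width: 0.0555
grasp_force: 42.9
```

Emit:
servo_tool(steps=[[[0,0,0],[0,0,0],1],[[0,0,0],[0,0,0],1],[[0,0,0],[0,0,0],1],[[0,0,0],[0,0,0],1],[[0,0,0],[0,0,0],1]])

```text
time: 17.42
tcp_pos: [0.5063, 0.2444, 0.0366]
tcp_rot: [0.987, -0.159, -0.0, 0.0]
wrist_force: [-0.3, -0.0, -1.1]
width: 0.0557
grasp_force: 42.9
```

Light (≈1.5 N). I set it back and go to the right tin.

Emit:
servo_tool(steps=[[[0,0,0.015],[0,0,0],1],[[0,0,0.02],[0,0,0],1],[[0,0,0.015],[0,0,0],1],[[0,0,0.006],[0,0,0],1],[[0,0,0.002],[0,0,0],1]])

```text
time: 18.05
tcp_pos: [0.5064, 0.2444, -0.0215]
tcp_rot: [0.987, -0.159, -0.0, 0.0]
wrist_force: [0.6, 0.6, -2.3]
width: 0.0554
grasp_force: 42.9
```

Emit:
servo_tool(steps=[[[0,0,0.001],[0,0,0],1],[[0,0,0],[0,0,0],1],[[0,0,0],[0,0,0],-0.7],[[0,0,0],[0,0,0],-0.7],[[0,0,0],[0,0,0],-0.7]])

```text
time: 18.68
tcp_pos: [0.5065, 0.2444, -0.0221]
tcp_rot: [0.987, -0.159, 0.0, -0.0]
wrist_force: [0.1, -0.3, -0.2]
width: 0.0726
grasp_force: 0.0
```

```bash
python3 - <<'E'
from h import *
st()
p=monitor.observe()["tcp_pos"]
plan([(p[0],p[1],.055,-18.3,3,-.7),(0.5184,.1069,.055,-9,5,-1),(0.5184,.1069,.055,-9,2,-1)])
E
```

```text
18.68 [ 0.5065  0.2444 -0.0221] psi -18.3 tilt 0.02 F [ 0.1  -0.35 -0.16] w 0.0726 g 0.0 q [ 0.24  0.65  1.6  -0.    0.88  2.13]
[[[0,-0,-0.0257],[-0,-0,0],-0.7],[[0,-0,-0.0257],[-0,-0,0],-0.7],[[0,-0,-0.0257],[-0,-0,0],-0.7],[[0.0109,0.0254,-0],[-0,-0,-1.9],-1],[[0.01,0.0257,-0],[-0,-0,-1.8],-1]]
[[[0.0093,0.026,-0],[-0,-0,-1.9],-1],[[0.0084,0.0263,-0],[-0,-0,-1.8],-1],[[0.0075,0.0266,-0],[-0,-0,-1.9],-1],[[-0,-0,-0],[-0,-0,0],-1],[[-0,-0,-0],[-0,-0,0],-1]]
```

Emit:
servo_tool(steps=[[[0,0,-0.02],[0,0,0],-0.7],[[0,0,-0.03],[0,0,0],-0.7],[[0,0,-0.027],[0,0,0],-0.7],[[0.011,0.025,0],[0,0,-1.9],-1],[[0.01,0.026,0],[0,0,-1.8],-1]])

```text
time: 19.3
tcp_pos: [0.5113, 0.189, 0.0551]
tcp_rot: [0.992, -0.126, 0.0, -0.0]
wrist_force: [0.5, 0.4, -0.6]
width: 0.0853
grasp_force: 0.0
```

Emit:
servo_tool(steps=[[[0.009,0.026,0],[0,0,-1.9],-1],[[0.008,0.026,0],[0,0,-1.8],-1],[[0.008,0.027,0],[0,0,-1.9],-1],[[0,0,0],[0,0,0],-1],[[0,0,0],[0,0,0],-1]])

```text
time: 19.92
tcp_pos: [0.5182, 0.1074, 0.0547]
tcp_rot: [0.997, -0.078, 0.0, -0.0]
wrist_force: [0.2, -0.1, -0.1]
width: 0.0853
grasp_force: 0.0
```

```bash
python3 - <<'E'
from h import *
st()
c=vision.camera("scene");P=cloud(c);d=c["depth"]
plan([(0.5184,.1069,-.024,-9,5,-1)])
for n,(x,y) in dict(L=(.5012,.354),M=(.5066,.2449)).items():
    m=(d>0)&(abs(P[...,0]-x)<.05)&(abs(P[...,1]-y)<.045)&(abs(P[...,2]-.05)<.005)
    r=cv2.minAreaRect(P[m][:,:2].astype(np.float32));print(n,m.sum(),np.round(np.median(P[m][:,2]),4),r)
E
```

```text
19.93 [0.5182 0.1074 0.0547] psi -9.0 tilt 0.01 F [ 0.2  -0.06 -0.08] w 0.0853 g 0.0 q [-0.02  0.48  1.66  0.    1.    1.71]
[[[0.0001,0.0001,0.0157],[-0,0,0],-1],[[0.0001,0.0002,0.0158],[-0,0,0],-1],[[0.0001,0.0001,0.0157],[-0,0,0],-1],[[0.0001,0.0002,0.0158],[-0,0,0],-1],[[0,0.0001,0.0157],[-0,0,0],-1]]
L 824 0.0526 ((0.5027146935462952, 0.3536398410797119), (0.05785680189728737, 0.060728248208761215), 71.7057876586914)
M 750 0.0525 ((0.5082964301109314, 0.2430408000946045), (0.059153009206056595, 0.060148220509290695), 73.00047302246094)
```

Emit:
servo_tool(steps=[[[0,0,0.018],[0,0,0],-1],[[0,0,0.022],[0,0,0],-1],[[0,0,0.02],[0,0,0],-1],[[0,0,0.012],[0,0,0],-1],[[0,0,0.006],[0,0,0],-1]])

```text
time: 20.6
tcp_pos: [0.5181, 0.1074, -0.0237]
tcp_rot: [0.997, -0.078, -0.0, -0.0]
wrist_force: [-0.7, 0.5, 0.2]
width: 0.0854
grasp_force: 0.0
```

Emit:
servo_tool(steps=[[[0,0,0],[0,0,0],-1],[[0,0,0],[0,0,0],1],[[0,0,0],[0,0,0],1],[[0,0,0],[0,0,0],1],[[0,0,0],[0,0,0],1]])

```text
time: 21.22
tcp_pos: [0.5187, 0.1069, -0.0226]
tcp_rot: [0.997, -0.078, 0.001, -0.0]
wrist_force: [-0.7, 0.1, 6.1]
width: 0.0552
grasp_force: 43.6
```

Emit:
servo_tool(steps=[[[0,0,-0.01],[0,0,0],1],[[0,0,-0.02],[0,0,0],1],[[0,0,-0.02],[0,0,0],1],[[0,0,-0.01],[0,0,0],1],[[0,0,0],[0,0,0],1]])

```text
time: 21.85
tcp_pos: [0.5184, 0.1069, 0.0371]
tcp_rot: [0.997, -0.078, 0.0, -0.0]
wrist_force: [0.3, -0.6, -1.8]
width: 0.0558
grasp_force: 43.0
```

Emit:
servo_tool(steps=[[[0,0,0],[0,0,0],1],[[0,0,0],[0,0,0],1],[[0,0,0],[0,0,0],1],[[0,0,0],[0,0,0],1],[[0,0,0],[0,0,0],1]])

```text
time: 22.48
tcp_pos: [0.5182, 0.1069, 0.0366]
tcp_rot: [0.997, -0.078, -0.0, 0.0]
wrist_force: [0.0, 0.7, -1.4]
width: 0.0559
grasp_force: 42.9
```

Also light. I set it back.

Emit:
servo_tool(steps=[[[0,0,0.015],[0,0,0],1],[[0,0,0.02],[0,0,0],1],[[0,0,0.015],[0,0,0],1],[[0,0,0.006],[0,0,0],1],[[0,0,0.002],[0,0,0],1]])

```text
time: 23.1
tcp_pos: [0.5183, 0.1069, -0.0215]
tcp_rot: [0.997, -0.078, -0.0, 0.0]
wrist_force: [0.1, -0.5, -1.9]
width: 0.0559
grasp_force: 42.9
```

Emit:
servo_tool(steps=[[[0,0,0.001],[0,0,0],1],[[0,0,0],[0,0,0],1],[[0,0,0],[0,0,0],-0.7],[[0,0,0],[0,0,0],-0.7],[[0,0,0],[0,0,0],-0.7]])

```text
time: 23.72
tcp_pos: [0.5183, 0.1069, -0.0221]
tcp_rot: [0.997, -0.078, 0.0, -0.0]
wrist_force: [0.2, -0.3, -0.2]
width: 0.0726
grasp_force: 0.0
```

```bash
python3 - <<'E'
from h import *
st()
p=monitor.observe()["tcp_pos"]
plan([(p[0],p[1],.055,-9,3,-.7),(0.5015,.3545,.055,-18.3,8,-1),(0.5015,.3545,.055,-18.3,4,-1)])
E
```

```text
23.73 [ 0.5183  0.1069 -0.0221] psi -9.0 tilt 0.02 F [ 0.19 -0.33 -0.21] w 0.0726 g 0.0 q [-0.02  0.6   1.71 -0.    0.83  1.71]
[[[0,-0,-0.0257],[-0,-0,0],-0.7],[[0,-0,-0.0257],[-0,-0,0],-0.7],[[0,-0,-0.0257],[-0,-0,0],-0.7],[[-0.0069,-0.0302,-0],[-0,-0,1.2],-1],[[-0.0075,-0.0301,-0],[-0,-0,1.2],-1]]
[[[-0.0082,-0.0299,-0],[-0,-0,1.2],-1],[[-0.0088,-0.0298,-0],[-0,-0,1.1],-1],[[-0.0094,-0.0296,-0],[-0,-0,1.2],-1],[[-0.01,-0.0294,-0],[-0,-0,1.1],-1],[[-0.0105,-0.0291,-0],[-0,-0,1.2],-1]]
[[[-0.0111,-0.029,-0.0001],[-0,-0,1.1],-1],[[-0,0,0],[-0,-0,0],-1],[[-0,0,0],[-0,-0,0],-1],[[-0,0,0],[-0,-0,0],-1],[[-0,0,0],[-0,-0,0],-1]]
```

Emit:
servo_tool(steps=[[[0,0,-0.02],[0,0,0],-0.7],[[0,0,-0.03],[0,0,0],-0.7],[[0,0,-0.027],[0,0,0],-0.7],[[-0.007,-0.03,0],[0,0,1.2],-1],[[-0.008,-0.03,0],[0,0,1.2],-1]])

```text
time: 24.35
tcp_pos: [0.5136, 0.1692, 0.0551]
tcp_rot: [0.995, -0.1, 0.0, -0.0]
wrist_force: [-0.4, -0.1, 0.5]
width: 0.0852
grasp_force: 0.0
```

Emit:
servo_tool(steps=[[[-0.008,-0.03,0],[0,0,1.2],-1],[[-0.009,-0.03,0],[0,0,1.1],-1],[[-0.009,-0.03,0],[0,0,1.2],-1],[[-0.01,-0.029,0],[0,0,1.1],-1],[[-0.01,-0.029,0],[0,0,1.2],-1]])

```text
time: 24.98
tcp_pos: [0.5036, 0.3244, 0.0547]
tcp_rot: [0.989, -0.15, 0.0, -0.0]
wrist_force: [-0.2, -0.3, 0.6]
width: 0.0858
grasp_force: 0.0
```

Emit:
servo_tool(steps=[[[-0.011,-0.029,0],[0,0,1.1],-1],[[0,0,0],[0,0,0],-1],[[0,0,0],[0,0,0],-1],[[0,0,0],[0,0,0],-1],[[0,0,0],[0,0,0],-1]])

```text
time: 25.6
tcp_pos: [0.5021, 0.3536, 0.0548]
tcp_rot: [0.987, -0.159, 0.0, 0.0]
wrist_force: [-0.1, 0.0, -0.7]
width: 0.0853
grasp_force: 0.0
```

```bash
python3 - <<'E'
from h import *
st()
plan([(.5015,.3545,-.024,-18.3,5,-1)])
E
```

```text
25.6 [0.5021 0.3536 0.0548] psi -18.3 tilt 0.0 F [-0.05  0.05 -0.7 ] w 0.0853 g 0.0 q [ 0.42  0.64  1.38 -0.    1.12  2.31]
[[[-0.0002,-0.0001,0.0158],[0,-0,-0],-1],[[-0.0002,-0.0001,0.0158],[0,-0,-0],-1],[[-0.0001,-0.0001,0.0157],[0,-0,-0],-1],[[-0.0002,-0.0002,0.0158],[0,-0,-0],-1],[[-0.0001,-0.0001,0.0157],[0,-0,-0],-1]]
```

Emit:
servo_tool(steps=[[[-0.001,-0.001,0.018],[0,0,0],-1],[[0,0,0.022],[0,0,0],-1],[[0,0,0.02],[0,0,0],-1],[[0,0,0.012],[0,0,0],-1],[[0,0,0.006],[0,0,0],-1]], force=50)

```text
time: 26.22
tcp_pos: [0.5008, 0.3554, -0.0243]
tcp_rot: [0.987, -0.159, -0.0, 0.0]
wrist_force: [-0.1, 0.1, -0.4]
width: 0.0857
grasp_force: 0.0
```

Emit:
servo_tool(steps=[[[0,0,0],[0,0,0],-1],[[0,0,0],[0,0,0],1],[[0,0,0],[0,0,0],1],[[0,0,0],[0,0,0],1],[[0,0,0],[0,0,0],1]])

```text
time: 26.85
tcp_pos: [0.5015, 0.3555, -0.0225]
tcp_rot: [0.987, -0.159, 0.0, -0.0]
wrist_force: [-2.0, -2.2, 5.9]
width: 0.0555
grasp_force: 55.8
```

Emit:
servo_tool(steps=[[[0,0,-0.01],[0,0,0],1],[[0,0,-0.025],[0,0,0],1],[[0,0,-0.035],[0,0,0],1],[[0,0,-0.035],[0,0,0],1],[[0,0,-0.015],[0,0,0],1]])

```text
time: 27.48
tcp_pos: [0.5015, 0.3558, 0.0985]
tcp_rot: [0.987, -0.159, 0.001, -0.001]
wrist_force: [0.2, -0.3, -5.9]
width: 0.0556
grasp_force: 55.1
```

```bash
python3 - <<'E'
from h import *
st()
plan([(.58,-.149,.097,-13.5,15,1)])
E
```

```text
27.48 [0.5015 0.3558 0.0985] psi -18.3 tilt 0.13 F [ 0.18 -0.34 -5.87] w 0.0556 g 55.1 q [0.43 0.59 1.34 0.   1.21 2.32]
[[[0.0155,0.0303,0.0001],[-0,-0,-0.3],1],[[0.0154,0.0304,0.0001],[-0,-0,-0.3],1],[[0.0152,0.0305,0.0001],[-0,-0,-0.3],1],[[0.015,0.0306,0.0001],[-0,-0,-0.3],1],[[0.0149,0.0306,0.0001],[-0,-0,-0.3],1]]
[[[0.0147,0.0307,0.0001],[-0,-0,-0.3],1],[[0.0146,0.0308,0.0001],[-0,-0,-0.3],1],[[0.0144,0.0309,0],[-0,-0,-0.3],1],[[0.0142,0.0309,0.0001],[-0,-0,-0.3],1],[[0.0141,0.031,0],[-0,-0,-0.3],1]]
[[[0.0139,0.0311,0.0001],[-0,-0,-0.4],1],[[0.0137,0.0312,0],[-0,-0,-0.3],1],[[0.0135,0.0313,0.0001],[-0,-0,-0.4],1],[[0.0133,0.0313,0],[-0,-0,-0.3],1],[[0.0132,0.0314,0.0001],[-0.1,-0.1,-0.4],1]]
```

Emit:
servo_tool(steps=[[[0.014,0.028,0],[0,0,-0.3],1],[[0.016,0.031,0],[0,0,-0.3],1],[[0.015,0.031,0],[0,0,-0.3],1],[[0.015,0.031,0],[0,0,-0.3],1],[[0.015,0.031,0],[0,0,-0.3],1]])

```text
time: 28.1
tcp_pos: [0.5259, 0.1868, 0.0957]
tcp_rot: [0.989, -0.146, -0.001, 0.0]
wrist_force: [0.9, -0.5, -5.4]
width: 0.0554
grasp_force: 55.9
```

Emit:
servo_tool(steps=[[[0.015,0.031,0],[0,0,-0.3],1],[[0.015,0.031,0],[0,0,-0.3],1],[[0.014,0.031,0],[0,0,-0.3],1],[[0.014,0.031,0],[0,0,-0.3],1],[[0.014,0.031,0],[0,0,-0.3],1]])

```text
time: 28.72
tcp_pos: [0.5519, 0.018, 0.0957]
tcp_rot: [0.991, -0.133, -0.001, -0.0]
wrist_force: [0.4, 0.8, -5.7]
width: 0.0549
grasp_force: 55.9
```

Emit:
servo_tool(steps=[[[0.014,0.031,0],[0,0,-0.4],1],[[0.014,0.031,0],[0,0,-0.3],1],[[0.013,0.031,0],[0,0,-0.4],1],[[0.013,0.031,0],[0,0,-0.3],1],[[0.013,0.031,0],[0,0,-0.4],1]])

```text
time: 29.35
tcp_pos: [0.5778, -0.1487, 0.0956]
tcp_rot: [0.993, -0.117, -0.001, -0.0]
wrist_force: [0.4, -0.3, -5.3]
width: 0.0555
grasp_force: 55.9
```

Emit:
servo_tool(steps=[[[0,0,0],[0,0,0],1],[[0,0,0],[0,0,0],1],[[0,0,0],[0,0,0],1],[[0,0,0],[0,0,0],1],[[0,0,0],[0,0,0],1]])

```text
time: 29.98
tcp_pos: [0.5783, -0.1475, 0.0967]
tcp_rot: [0.993, -0.117, 0.0, -0.0]
wrist_force: [-0.1, -0.4, -5.9]
width: 0.0555
grasp_force: 55.9
```

```bash
python3 - <<'E'
from h import *
st()
plan([(.58,-.149,-.0155,-13.5,6,1)])
c=vision.camera("scene");P=cloud(c)
f=c["frame"][60:260,90:300]; cv2.imwrite("pics/s1.png",cv2.resize(f,None,fx=2.5,fy=2.5))
o=monitor.observe()["tcp_pos"];q=(P-o)@down(-13.5).as_matrix()
m=(c["depth"]>0)&(abs(q[...,0])<.05)&(abs(q[...,1])<.05)&(P[...,2]>.11)
print("tin lowest",np.percentile(P[m][:,2],[0.5,2]))
# door position: handle points
m=(c["depth"]>0)&(P[...,2]>.09)&(P[...,2]<.101)&(abs(P[...,0]-.546)<.05)&(abs(P[...,1]+.293)<.04)
print("handle",m.sum(),P[m].mean(0))
E
```

```text
29.98 [ 0.5783 -0.1475  0.0967] psi -13.5 tilt 0.0 F [-0.13 -0.37 -5.94] w 0.0555 g 55.9 q [-0.45  0.56  1.4   0.    1.18  1.36]
[[[0.0003,0.0002,0.0187],[-0,-0,0],1],[[0.0003,0.0002,0.0187],[-0,-0,0],1],[[0.0003,0.0002,0.0187],[-0,-0,0],1],[[0.0004,0.0002,0.0187],[-0,-0,0],1],[[0.0003,0.0001,0.0187],[-0,-0,0],1]]
[[[0.0004,0.0002,0.0187],[-0,-0,0],1],[[0,0,0],[0,0,0],1],[[0,0,0],[0,0,0],1],[[0,0,0],[0,0,0],1],[[0,0,0],[0,0,0],1]]
tin lowest [0.12311056 0.12861948]
handle 197 [ 0.55064034 -0.28884798  0.09693559]
```

View pics/s1.png

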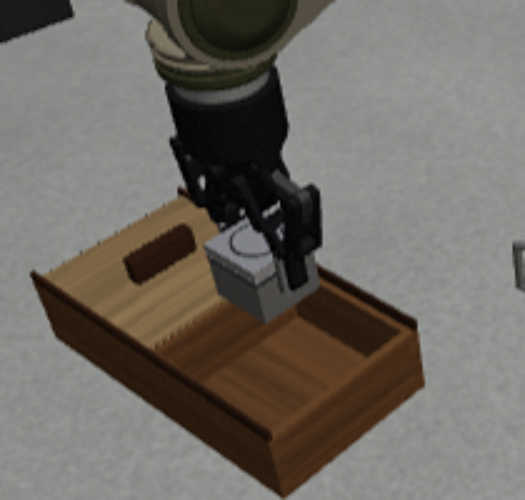

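The tin (about (260,270) in the crop) hangs over the open compartment, with the door fully open. I lower it gently.

Emit:
servo_tool(steps=[[[0.002,0.001,0.018],[0,0,0],1],[[0,0,0.025],[0,0,0],1],[[0,0,0.025],[0,0,0],1],[[0,0,0.022],[0,0,0],1],[[0,0,0.012],[0,0,0],1]])

```text
time: 30.65
tcp_pos: [0.5792, -0.149, -0.0075]
tcp_rot: [0.993, -0.117, -0.001, -0.0]
wrist_force: [0.6, -0.3, -6.1]
width: 0.0554
grasp_force: 55.9
```

Emit:
servo_tool(steps=[[[0,0,0.005],[0,0,0],1],[[0,0,0.002],[0,0,0],1],[[0,0,0.001],[0,0,0],1],[[0,0,0.001],[0,0,0],1],[[0,0,0],[0,0,0],1]])

```text
time: 31.28
tcp_pos: [0.5801, -0.1494, -0.0141]
tcp_rot: [0.993, -0.117, 0.0, 0.0]
wrist_force: [-0.6, 0.4, -5.0]
width: 0.0552
grasp_force: 55.9
```

```bash
python3 - <<'E'
from h import *
st()
E
```

```text
31.27 [ 0.5801 -0.1494 -0.0141] psi -13.5 tilt 0.02 F [-0.59  0.36 -5.01] w 0.0552 g 55.9 q [-0.45  0.7   1.48  0.    0.96  1.36]
```

Emit:
servo_tool(steps=[[[0,0,0.001],[0,0,0],1],[[0,0,0.001],[0,0,0],1],[[0,0,0],[0,0,0],1],[[0,0,0],[0,0,0],1],[[0,0,0],[0,0,0],1]])

```text
time: 31.9
tcp_pos: [0.58, -0.1493, -0.0163]
tcp_rot: [0.993, -0.117, 0.0, -0.0]
wrist_force: [-0.4, -0.0, -5.4]
width: 0.0554
grasp_force: 56.2
```

Emit:
servo_tool(steps=[[[0,0,0.0005],[0,0,0],1],[[0,0,0.0005],[0,0,0],1],[[0,0,0],[0,0,0],1],[[0,0,0],[0,0,0],1],[[0,0,0],[0,0,0],1]])

```text
time: 32.52
tcp_pos: [0.5801, -0.1493, -0.0164]
tcp_rot: [0.993, -0.117, 0.0, 0.0]
wrist_force: [-4.3, 1.2, 4.9]
width: 0.0553
grasp_force: 57.3
```

Touchdown (+5 N). I release partly, then rise clear.

Emit:
servo_tool(steps=[[[0,0,0],[0,0,0],-0.5],[[0,0,0],[0,0,0],-0.5],[[0,0,0],[0,0,0],-0.5],[[0,0,-0.01],[0,0,0],-0.5],[[0,0,-0.03],[0,0,0],-0.5]], force=30)

```text
time: 33.15
tcp_pos: [0.5793, -0.149, 0.0226]
tcp_rot: [0.993, -0.117, -0.001, -0.0]
wrist_force: [0.4, 0.8, 0.1]
width: 0.0639
grasp_force: 0.0
```

Emit:
servo_tool(steps=[[[0,0,-0.04],[0,0,0],-0.5],[[0,0,-0.04],[0,0,0],-0.5],[[0,0,-0.02],[0,0,0],-1],[[0,0,0],[0,0,0],-1],[[0,0,0],[0,0,0],-1]])

```text
time: 33.78
tcp_pos: [0.5796, -0.1491, 0.1218]
tcp_rot: [0.993, -0.117, -0.001, -0.0]
wrist_force: [-0.3, -0.3, 0.5]
width: 0.0855
grasp_force: 0.0
```

```bash
python3 - <<'E'
from h import *
st()
plan([(.5462,-.291,.12,-13.5,5,-1),(.5462,-.291,.12,-13.5,2,-1),(.5462,-.291,.043,-13.5,5,-1)])
c=vision.camera("scene");P=cloud(c);d=c["depth"]
q=(P-[.58,-.149,0])@down(-13.5).as_matrix()
m=(d>0)&(abs(q[...,0])<.06)&(abs(q[...,1])<.06)&(abs(P[...,2]-.056)<.007)
r=cv2.minAreaRect(q[m][:,:2].astype(np.float32));print(m.sum(),np.median(P[m][:,2]),r)
E
```

```text
33.77 [ 0.5796 -0.1491  0.1218] psi -13.5 tilt 0.09 F [-0.27 -0.34  0.51] w 0.0855 g 0.0 q [-0.45  0.54  1.37 -0.    1.24  1.36]
[[[0.0001,0.0291,0.0003],[-0,0,0],-1],[[0.0001,0.0292,0.0004],[-0,0,0],-1],[[0.0001,0.0291,0.0003],[-0,0,0],-1],[[0.0002,0.0292,0.0004],[-0,0,0],-1],[[0.0001,0.0291,0.0003],[-0,0.1,0],-1]]
[[[0,0,0],[-0,-0,0],-1],[[0,0,0],[-0,-0,0],-1],[[0,0,0.0154],[-0,-0,0],-1],[[0,0,0.0154],[-0,-0,0],-1],[[0,0,0.0154],[-0,-0,0],-1]]
[[[0,0,0.0154],[-0,-0,0],-1],[[0,0.0001,0.0154],[-0,-0,0],-1],[[0,0,0],[0,0,0],-1],[[0,0,0],[0,0,0],-1],[[0,0,0],[0,0,0],-1]]
651 0.058305250309514944 ((0.002406056970357895, 0.0003000181168317795), (0.059876397252082825, 0.05973166972398758), 89.42632293701172)
```

The tin stands upright at the compartment's centre (top at about 58 mm, within 2.5 mm). Now the door.

Emit:
servo_tool(steps=[[[0,0.028,0],[0,0,0],-1],[[0,0.03,0],[0,0,0],-1],[[0,0.03,0],[0,0,0],-1],[[0,0.03,0],[0,0,0],-1],[[0.001,0.028,0],[0,0,0],-1]])

```text
time: 34.45
tcp_pos: [0.5463, -0.2923, 0.1215]
tcp_rot: [0.993, -0.118, -0.001, -0.001]
wrist_force: [-0.3, -0.1, -0.1]
width: 0.0851
grasp_force: 0.0
```

Emit:
servo_tool(steps=[[[0,0,0.015],[0,0,0],-1],[[0,0,0.02],[0,0,0],-1],[[0,0,0.02],[0,0,0],-1],[[0,0,0.015],[0,0,0],-1],[[0,0,0.008],[0,0,0],-1]])

```text
time: 35.08
tcp_pos: [0.5467, -0.2907, 0.0433]
tcp_rot: [0.993, -0.117, -0.001, -0.001]
wrist_force: [1.0, 0.3, -0.1]
width: 0.0859
grasp_force: 0.0
```

Emit:
servo_tool(steps=[[[0,0,0],[0,0,0],1],[[0,0,0],[0,0,0],1],[[0,0,0],[0,0,0],1],[[0,0,0],[0,0,0],1],[[0,0,0],[0,0,0],1]])

```text
time: 35.7
tcp_pos: [0.5471, -0.2917, 0.0451]
tcp_rot: [0.993, -0.117, 0.0, 0.0]
wrist_force: [-1.0, -0.2, 3.7]
width: 0.0131
grasp_force: 34.0
```

```bash
python3 - <<'E'
from h import *
st()
E
```

```text
35.7 [ 0.5471 -0.2917  0.0451] psi -13.5 tilt 0.03 F [-0.96 -0.19  3.72] w 0.0131 g 34.0 q [-0.68  0.66  1.37 -0.    1.11  1.13]
```

Emit:
servo_tool(steps=[[[0,-0.015,0],[0,0,0],1],[[0,-0.025,0],[0,0,0],1],[[0,-0.03,0],[0,0,0],1],[[0,-0.03,0],[0,0,0],1],[[0,-0.02,0],[0,0,0],1]])

```text
time: 36.33
tcp_pos: [0.5753, -0.1731, 0.0452]
tcp_rot: [0.993, -0.117, 0.0, 0.0]
wrist_force: [-2.7, -2.5, 5.7]
width: 0.013
grasp_force: 34.4
```

Emit:
servo_tool(steps=[[[0,-0.012,0],[0,0,0],1],[[0,-0.006,0],[0,0,0],1],[[0,-0.004,0],[0,0,0],1],[[0,-0.001,0],[0,0,0],1],[[0,0,0],[0,0,0],1]])

```text
time: 36.95
tcp_pos: [0.5804, -0.1516, 0.0451]
tcp_rot: [0.993, -0.117, 0.0, -0.0]
wrist_force: [-2.5, 1.1, 6.8]
width: 0.0129
grasp_force: 34.6
```

Emit:
servo_tool(steps=[[[0,-0.001,0],[0,0,0],1],[[0,-0.001,0],[0,0,0],1],[[0,-0.001,0],[0,0,0],1],[[0,0,0],[0,0,0],1],[[0,0,0],[0,0,0],1]])

```text
time: 37.58
tcp_pos: [0.581, -0.1489, 0.0451]
tcp_rot: [0.993, -0.117, -0.0, -0.0]
wrist_force: [-3.7, 0.5, 6.8]
width: 0.0136
grasp_force: 34.5
```

No end-stop force yet; I go on in small steps.

Emit:
servo_tool(steps=[[[0,-0.001,0],[0,0,0],1],[[0,-0.001,0],[0,0,0],1],[[0,0,0],[0,0,0],1],[[0,0,0],[0,0,0],1],[[0,0,0],[0,0,0],1]])

```text
time: 38.2
tcp_pos: [0.5812, -0.148, 0.0452]
tcp_rot: [0.993, -0.117, -0.0, 0.001]
wrist_force: [-4.4, -5.0, 5.5]
width: 0.0138
grasp_force: 34.5
```

Emit:
servo_tool(steps=[[[0,-0.001,0],[0,0,0],1],[[0,0,0],[0,0,0],1],[[0,0,0],[0,0,0],1],[[0,0,0],[0,0,0],1],[[0,0,0],[0,0,0],1]])

```text
time: 38.83
tcp_pos: [0.5812, -0.1481, 0.0452]
tcp_rot: [0.993, -0.117, -0.0, 0.002]
wrist_force: [-6.7, -9.7, 6.1]
width: 0.0131
grasp_force: 34.4
```

End stop reached (no further motion, force rising). I release and retreat.

Emit:
servo_tool(steps=[[[0,0,0],[0,0,0],-1],[[0,0,0],[0,0,0],-1],[[0,0,0],[0,0,0],-1],[[0,0,0],[0,0,0],-1],[[0,0,-0.03],[0,0,0],-1]])

```text
time: 39.45
tcp_pos: [0.5805, -0.146, 0.0731]
tcp_rot: [0.993, -0.117, -0.002, -0.001]
wrist_force: [0.2, -0.9, 0.7]
width: 0.0855
grasp_force: 0.0
```

Emit:
servo_tool(steps=[[[0,0,-0.04],[0,0,0],-1],[[0,0,-0.05],[0,0,0],-1],[[0,0.03,-0.02],[0,0,0],-1],[[-0.02,0.05,0],[0,0,0],-1],[[-0.03,0.05,0],[0,0,0],-1]])

```text
time: 40.08
tcp_pos: [0.502, -0.2624, 0.1847]
tcp_rot: [0.993, -0.117, 0.0, 0.0]
wrist_force: [-0.8, -0.3, 0.3]
width: 0.0854
grasp_force: 0.0
```

Emit:
servo_tool(steps=[[[-0.03,0.05,0],[0,0,0],-1],[[-0.03,0.05,0],[0,0,0],-1],[[-0.03,0.05,0],[0,0,0],-1],[[-0.02,0.03,0],[0,0,0],-1],[[0,0,0],[0,0,0],-1]])

```text
time: 40.7
tcp_pos: [0.3524, -0.4121, 0.1846]
tcp_rot: [0.993, -0.119, -0.0, 0.0]
wrist_force: [1.0, 0.2, 0.3]
width: 0.0855
grasp_force: 0.0
```

```bash
python3 - <<'E'
from h import *
st()
c=vision.camera("top");P=cloud(c);d=c["depth"];z=P[...,2]
b=vision.camera("scene")
cv2.imwrite("pics/end.png",np.hstack([cv2.resize(c["frame"],(480,300)),cv2.resize(b["frame"],(480,300))])[:,:800] if 0 else np.vstack([cv2.resize(c["frame"],(480,300)),cv2.resize(b["frame"],(480,300))]))
def rect(m,n):
    r=cv2.minAreaRect(P[m][:,:2].astype(np.float32));print(n,m.sum(),np.round(r[0],4),np.round(r[1],4),round(r[2],1),'mean',np.round(P[m].mean(0),4))
near=lambda x,y,w:(d>0)&(abs(P[...,0]-x)<w)&(abs(P[...,1]-y)<w)
rect(near(.58,-.149,.05)&(z>.088)&(z<.105),"handle")
for x,y in((.5012,.354),(.5066,.245),(.5184,.107)):
    m=near(x,y,.042)&(abs(z-.05)<.006)
    if m.sum()>5: rect(m,(x,y))
    else: print((x,y),"empty")
E
```

```text
40.7 [ 0.3524 -0.4121  0.1846] psi -13.7 tilt 0.0 F [1.05 0.18 0.3 ] w 0.0855 g 0.0 q [-1.08  0.36  1.46 -0.    1.32  0.73]
handle 250 [ 0.5797 -0.1485] [0.015  0.0645] 76.0 mean [ 0.5786 -0.147   0.0961]
(0.5012, 0.354) empty
(0.5066, 0.245) 822 [0.5061 0.2435] [0.058  0.0574] 72.1 mean [0.5055 0.243  0.0497]
(0.5184, 0.107) 795 [0.5182 0.1063] [0.057  0.0573] 81.0 mean [0.5178 0.1062 0.0498]
```

View pics/end.png

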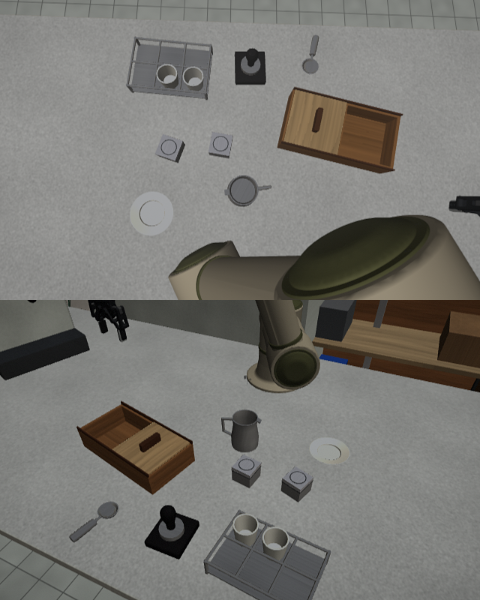

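The door is fully shut over the compartment (handle at (318,120) in the top pane). Both light tins are back within 2 mm, and the jug, saucer and cups are undisturbed. I hand in.

```bash
python3 -c "
from h import *
print(job.finish_job())"
```

```text
the job is handed in; nothing more can be done
None
```

The left tin was the heavy one (about 0.56 kg): it now stands upright in the tray's compartment with the door slid fully shut, the two light tins are back in their places, and the job is handed in.

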